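# Clamp a control module and reset it with a driver

### The arm

A 6-joint arm with a two-finger parallel gripper is mounted at the origin on a cart in front of the work surface, level with it; the furniture and walls round the work are solid. World frame = base frame: x ahead of the robot, y to its left, z up, the work surface at z = 0. Lengths are in mm, angles in rad, forces in N, time in s.
With the tool pointing down it reaches from about 275 to 975 mm from the base axis. Payload 8.4 kg.
Tool frame: the origin (TCP) lies at the very end of the fingers, on their centre line; the grasp point (between the pads) lies 19 mm behind it; z points along the fingers, y is the line along which they close (so a half turn about z gives the same grasp; the last joint's range is limited). The gripper opens to 92 mm and grips with 3 to 60 N. Pads are 20 mm wide; open, the fingers measure 128 mm over their backs; the gripper's body (75 mm by 189 mm) begins 69 mm behind the grasp point.
Start: joints at [-1.302, 0.353, 1.633, -0, 1.155, -0.002], TCP at [167.187, -602.226, 214.583] pointing down, gripper open.
Joint ranges: [-2.63, 2.63], [-0.92, 2.1], [0.06, 2.66], [-1.3, 4.44], [0, 2.69], [-3.02, 3.02]. Speed limits (rad/s): [2.22, 2.22, 2.79, 3.14, 3.14, 3.14].

### API

Orientations are given as [roll, pitch, yaw] about the fixed x, y, z axes, in that order (R = Rz(yaw) Ry(pitch) Rx(roll)).
In Python, from plant import robot, eyes gives the robot as it stands.
- The arm moves only by the tool carry_out, never from a script. Its argument "targets" is text: rows parted by semicolons, each of 7 numbers parted by spaces: the shift along the tool's x, y, z in units of 30 cm (1.0 is 30 cm), then the turn, a rotation vector about the tool's x, y, z in units of 0.5 rad (1.0 is 0.5 rad), then the opening, from 0 (shut) to 1 (fully open). A call has 1 to 10 rows; each row is the pose to reach, as a shift and turn from the pose commanded when the call began, along the tool's axes at that moment; what a row does not reach only later rows make up. A row lasts 1/8 s, in which the tool goes at most 62.5 mm and 10.7 degrees, less where a joint would pass 70% of its speed; a pose out of reach is approached as far as the arm can. A call with a number of a shift or a turn outside -1 to 1 is refused whole. A call with a gripper value outside its range is refused whole. The fingers move at their own pace and stop on an object; the grip force is fixed at half the most. Time passes only in rows, so rows that repeat a pose let the fingers close. It gives the time, the measured TCP pose, the force, the opening and the grip force at its end, in the units of the state.
- robot.sense(): the state, without advancing time (a new reading comes with each control period).
- eyes.get_image(name): name is "side" or "top"; returns a dict with "color" (400x640x3 uint8, red, green, blue), "mtx" (3x3 intrinsics, pixels), "R" (3x3) and "t" (3): a world point X has camera coordinates R X + t. Camera axes: x right, y down, z forward; pixel columns grow to the right and rows downward; lengths in mm; the calibration is good to about 2 mm. A picture is of the moment at which its call begins. There is no depth.
- robot.finish_job(): hands the job in; it is judged then, once.
The state is a dict: "time": time; "joints": joint angles; "qd": joint speeds; "joint_torque": joint torques, N m; "tool_pos": TCP position; "orientation": TCP orientation; "wrist_force": force on the tool from outside, world axes, zero at the start; "torque": the same for the moment, N m; "opening": finger opening in mm; "grasp_force": force on a finger pad.
Only numpy, scipy, OpenCV 4.12 (cv2) and the standard library are available. Lean on these libraries where they do the work, as an engineer would, in place of code of your own. Each camera call takes 0.05 s, during which the arm holds its last target. There are 200 camera calls.

### The job

Turn the red-knobbed cam lever of the clamp jig just far enough that its orange spring pad pushes the grey control module up against the fixed stop and nips it there, without squeezing the pad more than about half-way in. Then take the yellow screwdriver out of its little stand beside the jig, push the module's recessed yellow reset button fully down with the blade and hold it for a good second. Put the driver back upright in its stand, leaving the module clamped, and do not disturb the other things on the bench.

Things in the scene. Friction and masses are not known exactly. Their poses are not given: they have to be found in the camera images.
- cam_pivot (a point): Point on the upright pivot axis of the cam lever, 63 mm above the bench (knob height). Its axes are the jig's: z up, y the clamping direction (from pad to stop), x along the jaws. The jig is a 150 x 192 x 10 mm grey plate fixed to the bench.
- lever_knob (a point): Centre of the straight part of the red upright grip knob on the lever's end, 63 mm above the bench; the knob is 16 mm across and reaches from 41 to 83 mm above the bench, above a flat steel lever (top at 38 mm). It stands 75 mm from the pivot axis.
- cam_lever (a joint): Cam lever angle in rad about the upright pivot, 0 (open) to 2.1; grows counter-clockwise seen from above (knob swings from the jig's -x side past its -y side to its +x side; at 1.05 it points to the jig's -y). It is stiff (3 to 4 N at the knob) and stays where it is left. It carries an eccentric cam that pushes the jaw towards the stop (+y): the jaw advances 7.4 mm per radian.
- pad_face (a point): Centre of the orange pad's face that looks to the stop, 26 mm above the bench; the pad is 100 mm long (x) and 26 mm high. It rides on the jaw on springs.
- pad (a joint): How far the orange pad has been pushed back into the jaw against its springs, m: 0 free, 0.007 fully squeezed; 3 N per mm. The module is nipped rightly at 1 to 4.5 mm (aim at 2.5 to 3); 6 mm or more is overrun. While it is only sliding the module along, it gives up to about 1 mm.
- stop_face (a point): Centre of the fixed steel stop's face that looks to the pad, 26 mm above the bench; axes as the jig's. It stands at a different place on the jig each time and does not move. (Mind the magnifier lamp: white column 0.28 m ahead of the robot and 0.15 m left, boom from there to the right 0.45 to 0.55 m above the bench; low reaches nearer than 0.48 m strike it.)
- module_center (a point): Centre of the control module, a loose grey and black box 116 mm (x) by 70 mm (y, the clamped width) by 32 mm (z), 0.22 kg, that lies on the jig plate between pad and stop; its top is 42 mm above the bench.
- button_top (a point): Centre of the top of the yellow reset button, 11 mm across, in a round well 14 mm wide in the module's top; when out, its top lies 5 mm below the module's top face. It lies 26 mm from the module's centre along the module's -x.
- reset_button (a joint): How far the button is pressed down, m: 0 out, 0.004 fully down (about 4.6 N; about 1 N to start). It springs back.
- driver_handle (a point): Centre of the yellow screwdriver's round handle, 21 mm across and 74 mm long, upright; the whole driver is 169 mm long and weighs 35 g.
- driver_tip (a point): End of the driver's round steel blade (4.6 mm across, 95 mm long), on the driver's axis, 132 mm below the handle's centre when it hangs upright.
- stand_hole (a point): Centre of the mouth of the hole in the top plate of the driver's stand, 105 mm above the bench. The hole is 14 mm wide, through a 58 mm square black plate 10 mm thick on four rods that is open below down to a base plate 8 mm high. The driver's blade hangs in it and the handle's flat lower end rests on the plate, handle centre 37 mm above the hole.
- jar: clear open jar of brass inserts, 44 mm across, height 29 mm (bystander; origin at the centre of its underside)
- tape: yellow tape roll, 78 mm across, height 19 mm (bystander; origin at the centre of its underside)
- red_pliers: red-handled pliers lying flat, 76x150x14 mm (bystander; origin at the centre of its underside)
- digital_caliper: black digital caliper lying flat, 55x200x14 mm (bystander; origin at the centre of its underside)
Not all that is in view belongs to the job. Leave any blue or turquoise look-alike of the part that bears driver_handle alone.

How it is judged:
By the outcome, as a careful person would: the job done as asked, in the order asked, and still so for the second after the job is handed in, with the robot touching nothing.
It also fails if it takes over 61 s, if anything falls off the work surface, if the arm or the gripper's body presses on something with over 40 N, if the wrist force passes 120 N, or if a joint passes its speed limit or range.

## Working session

There is one attempt and no reset: what is moved stays moved. The work goes in short steps, Python scripts to look and compute and a tool call to move; the robot and the scene stay as the last step left them, time stands still between calls to the robot, and variables do not carry over. Pictures are saved under pics/ and viewed, at most 12 in all, crops included, and the job is handed in when it is done.

Besides the shell and the picture viewer there is one more tool, called after "Request:" by a JSON object that holds its "api" and its "payload", one argument or row to a line. carry_out: Moves the arm, as the interface text tells. Shifts and turns lie within -1 to 1; 1 stands for 30 cm of shift or 0.5 rad of turn. Its arguments: {"type":"object","properties":{"targets":{"type":"string"}},"required":["targets"]}

```bash
mkdir -p pics
cat > h.py <<'E'
import numpy as np, cv2
from plant import robot, eyes
def get(n):
    return eyes.get_image(n)
def ray(im,u,v,z):
    K,R,t=[np.array(im[k],float) for k in("mtx","R","t")]
    d=R.T@np.linalg.solve(K,[u,v,1.]); c=-R.T@t.ravel()
    return c+d*(z-c[2])/d[2]
def proj(im,X):
    K,R,t=[np.array(im[k],float) for k in("mtx","R","t")]
    p=K@(R@np.array(X,float)+t.ravel()); return p[:2]/p[2]
def save(im,name,box=None,s=1):
    c=im["color"][:,:,::-1]
    if box: c=c[box[1]:box[3],box[0]:box[2]]
    cv2.imwrite("pics/"+name,cv2.resize(c,None,fx=s,fy=s,interpolation=cv2.INTER_CUBIC))
E
python3 - <<'E'
from h import *
import pickle
a=get("top");b=get("side")
pickle.dump((a,b),open("im0.pkl","wb"))
save(a,"top0.png",s=1.25);save(b,"side0.png",s=1.25)
for i in(a,b): print(-np.array(i["R"]).T@np.array(i["t"]).ravel(), i["mtx"][0][0])
print(robot.sense())
E
```

```text
[ 501.46431362 -121.1445481  1285.42012307] 453.7204961018629
[263.51134628 541.24888642 754.37801427] 401.7914148010455
{'time': 0.1, 'joints': array([-1.30243422e+00,  3.53629538e-01,  1.63404678e+00,  3.65941049e-05,
        1.15517990e+00, -2.38039502e-03]), 'qd': array([ 0.00265027, -0.00044758, -0.00180165, -0.00066783, -0.00164775,
       -0.00117525]), 'joint_torque': array([ 1.93122337e-04, -5.94908667e+01, -3.34932125e+01,  6.98888116e-02,
        1.82893022e-02, -2.62592789e-05]), 'tool_pos': array([ 167.06185479, -601.80491474,  213.91267897]), 'orientation': array([-3.14032917e+00, -3.64677573e-05,  2.70727679e-01]), 'wrist_force': array([ 0.89503886, -0.31879483,  0.21970945]), 'torque': array([-0.03764185,  0.04267422, -0.03446195]), 'grasp_force': 0.0, 'opening': 91.7765679899361}
```

View pics/top0.png

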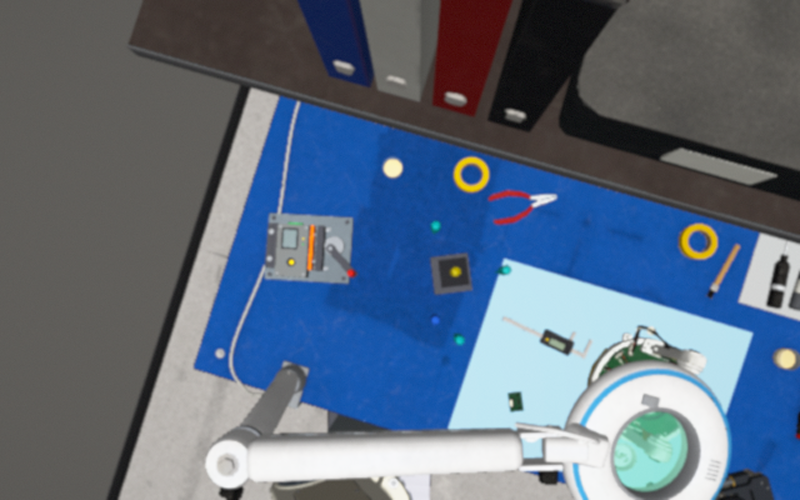

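View pics/side0.png

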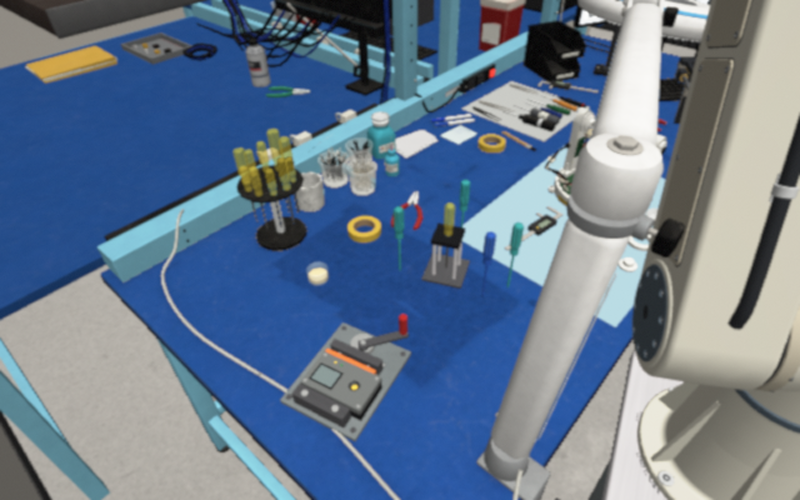

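Top picture: jig at (310,248), red knob at (351,272), the yellow driver in its black square stand at (455,272), with teal and blue look-alikes at (436,226), (505,270), (459,340) and (434,320). In the side picture the yellow handle in the black stand is at (449,217). It is the only yellow driver in a square stand; the yellow ones on the round rack are seen at (265,165). I'll enlarge to confirm.

Run:
```python
from h import *
import pickle
a,b=pickle.load(open("im0.pkl","rb"))
def c(im,x,y,w,h,s): return cv2.resize(im["color"][y:y+h,x:x+w,::-1],None,fx=s,fy=s,interpolation=cv2.INTER_CUBIC)
L=np.vstack([c(a,205,160,100,75,4),c(a,320,180,100,75,4)])
M=np.vstack([c(b,220,245,133,100,3)[:300,:399],c(b,300,140,133,100,3)[:300,:399]])
cv2.imwrite("pics/crop1.png",np.hstack([L,M]))
```

```text
(no output)
```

View pics/crop1.png

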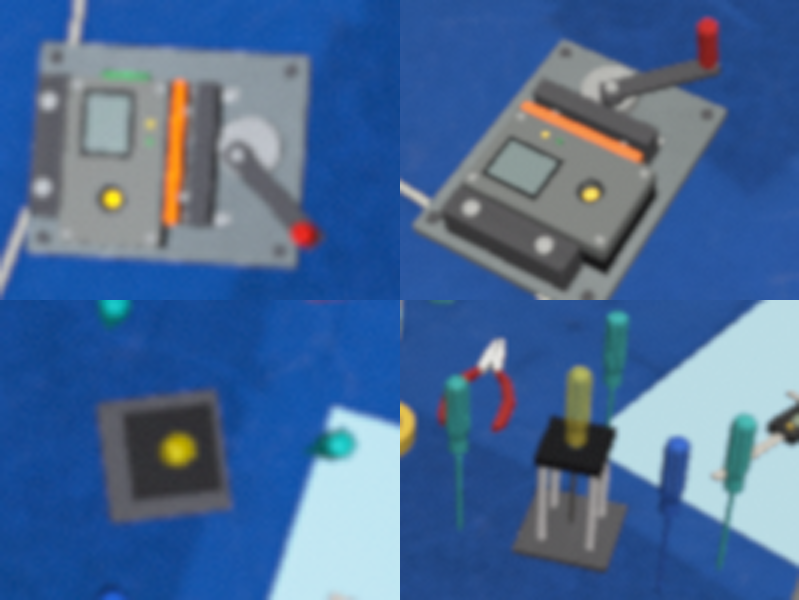

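Run:
```python
from h import *
import pickle
np.set_printoptions(precision=1,suppress=True)
a,b=pickle.load(open("im0.pkl","rb"))
T=lambda u,v,x0=205,y0=160:(x0+(u+.5)/4-.5,y0+(v+.5)/4-.5)
S=lambda u,v,x0=220,y0=245:(x0+(u-400+.5)/3-.5,y0+(v+.5)/3-.5)
def p(n,uv,z,im=a): r=ray(im,*uv,z);print(n,r);return r
for i,c in enumerate([(42,42),(310,57),(298,268),(28,252)]): p("plate%d"%i,T(*c),10)
for i,c in enumerate([(560,40),(727,107),(589,298),(413,226)]): p("plateS%d"%i,S(*c),10,b)
P=p("pivot",T(236,153),42);k=p("knobtop",T(303,235),83);print(np.hypot(*(k-P)[:2]))
P=p("pivotS",S(611,90),42,b);k=p("knobtopS",S(708,22),83,b);print(np.hypot(*(k-P)[:2]));p("knobbot",S(709,66),41,b)
p("btn",T(112,199),37);p("btnS",S(591,193),37,b)
for c in[(173,80),(164,222)]: p("padface",T(*c),39)
for c in[(67,78),(58,238)]: p("stopface/modend",T(*c),42)
for c in[(520,103),(640,160)]: p("padfaceS",S(*c),39,b)
for c in[(163,80),(153,245)]: p("modpadside",T(*c),42)
p("handletop",T(178,450-300,320,180),179);
p("handletopS",S(579,372-300,300,140),179,b); p("handlebotS",S(576,442-300,300,140),105,b)
for i,c in enumerate([(124,412),(213,402),(222,488),(133,500)]): p("stand",T(c[0],c[1]-300,320,180),105)
```

```text
plate0 [667.9 220.6  10. ]
plate1 [661.5  28.9  10. ]
plate2 [512.   32.5  10. ]
plate3 [518.4 224.   10. ]
plateS0 [660.   33.4  10. ]
plateS1 [510.8  34.   10. ]
plateS2 [525.2 214.5  10. ]
plateS3 [663.5 222.6  10. ]
pivot [589.7  74.1  42. ]
knobtop [533.3  21.1  83. ]
77.3964788142
pivotS [583.7  79.5  42. ]
knobtopS [532.4  20.9  83. ]
77.88762654683126
knobbot [529.2  27.   41. ]
btn [556.1 159.8  37. ]
btnS [554.2 159.   37. ]
padface [639.7 120.2  39. ]
padface [541.1 122.7  39. ]
stopface/modend [639.  193.5  42. ]
stopface/modend [528.1 195.   42. ]
padfaceS [639.3 117.3  39. ]
padfaceS [536.1 121.7  39. ]
modpadside [639.2 126.6  42. ]
modpadside [525.  129.1  42. ]
handletop [ 539.  -194.4  179. ]
handletopS [ 538.4 -192.9  179. ]
handlebotS [ 538.1 -194.8  105. ]
stand [ 565.3 -163.8  105. ]
stand [ 573.2 -221.4  105. ]
stand [ 517.6 -228.2  105. ]
stand [ 508.4 -170.8  105. ]
```

Run:
```python
from h import *
import pickle
np.set_printoptions(precision=0,suppress=True)
a,b=pickle.load(open("im0.pkl","rb"))
for n,uv in dict(head=(650,450),headtop=(645,362),headR=(732,450),headL=(565,450),col=(230,462),boomend=(520,450),tL=(436,226),tR=(505,270),tB=(459,340),blue=(434,320)).items():
    z=500 if n[0] in'hcb' and n!='blue' else 150
    print(n,ray(a,uv[0]/1.25,uv[1]/1.25,z))
```

```text
head [ 296. -438.  500.]
headtop [ 412. -432.  500.]
headR [ 299. -546.  500.]
headL [ 292. -325.  500.]
col [261. 128. 500.]
boomend [ 290. -265.  500.]
tL [ 630. -156.  150.]
tR [ 545. -295.  150.]
tB [ 404. -206.  150.]
blue [ 442. -156.  150.]
```

Run:
```python
from h import *
import pickle
np.set_printoptions(precision=0,suppress=True)
a,b=pickle.load(open("im0.pkl","rb"))
print("tcp",1.25*proj(a,[167,-602,214]),1.25*proj(a,[167,-602,480]),1.25*proj(b,[167,-602,214]))
for uv in [(140,50),(400,125),(640,190),(795,235)]:
  for z in (200,400,600,800):
    X=ray(a,uv[0]/1.25,uv[1]/1.25,z); print(uv,X,1.25*proj(b,X))
print("lamp base",1.25*proj(a,[280,150,0]),1.25*proj(a,[280,150,500]),1.25*proj(b,[280,150,0]),1.25*proj(b,[280,150,500]))
im=eyes.get_image
c=np.vstack([cv2.resize(a["color"][:,:,::-1][270:400,420:640],None,fx=3,fy=3)[:390],])
cv2.imwrite("pics/lamp.png",c)
```

```text
tcp [677. 481.] [768. 548.] [683. 133.]
(140, 50) [964. 443. 200.] [-24. 365.]
(140, 50) [879. 339. 400.] [ 12. 222.]
(140, 50) [794. 235. 600.] [60. 26.]
(140, 50) [708. 131. 800.] [ 132. -262.]
(400, 125) [821. -80. 200.] [292. 190.]
(400, 125) [762. -88. 400.] [305.  96.]
(400, 125) [703. -95. 600.] [323. -39.]
(400, 125) [ 644. -103.  800.] [ 352. -249.]
(640, 190) [ 703. -543.  200.] [442. 105.]
(640, 190) [ 666. -465.  400.] [448.  33.]
(640, 190) [ 629. -388.  600.] [456. -73.]
(640, 190) [ 592. -310.  800.] [ 469. -241.]
(795, 235) [ 623. -833.  200.] [509.  68.]
(795, 235) [ 601. -701.  400.] [512.   5.]
(795, 235) [ 578. -570.  600.] [517. -87.]
(795, 235) [ 556. -439.  800.] [ 524. -238.]
lamp base [294. 386.] [214. 447.] [514. 465.] [592. 194.]
```

View pics/lamp.png

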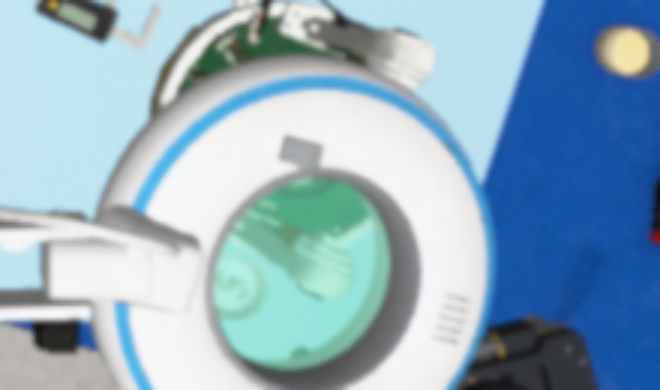

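The picture shows the lamp ring centred near (300,-440) at about 500 mm height, with the gripper just visible at its lower right. I'll rise beyond it and cross above it.

Request:
{"api": "carry_out", "payload": {
  "targets": "0 0 -0.2 0 0 0 0.28;0 0 -0.4 0 0 0 0.28;0 0 -0.6 0 0 0 0.28;0 0 -0.8 0 0 0 0.28;0 0 -1 0 0 0 0.28;0 0 -1 0 0 0 0.28"
}}

```text
time: 0.85
tool_pos: [167.5, -603.2, 519.8]
orientation: [3.133, -0.0, 0.271]
wrist_force: [-0.5, -0.5, 0.1]
opening: 34.0
grasp_force: 0.0
```

```bash
cat >> h.py <<'E'
from scipy.spatial.transform import Rotation as Ro
def units(*wps):
    """world wps (x,y,z,[yaw deg of tool y-line]) -> units from the current pose"""
    s=robot.sense(); R=Ro.from_euler("xyz",s["orientation"])
    for w in wps:
        d=R.inv().apply(np.array(w[:3])-s["tool_pos"])/300
        r=np.zeros(3)
        if len(w)>3:
            a=np.radians(w[3]); # tool y at angle a, z down => x=y x z
            y=np.array([np.cos(a),np.sin(a),0]);z=np.array([0,0,-1.]);x=np.cross(y,z)
            r=(R.inv()*Ro.from_matrix(np.c_[x,y,z])).as_rotvec()/.5
        print(w,np.round(d,3),np.round(r,3))
def st():
    s=robot.sense(); R=Ro.from_euler("xyz",s["orientation"]).as_matrix()
    print("t",round(s["time"],2),"p",np.round(s["tool_pos"],1),"yang",round(np.degrees(np.arctan2(R[1,1],R[0,1])),1),"tilt",np.round(R[:2,2],3),"F",np.round(s["wrist_force"],1),"T",np.round(s["torque"],2),"op",round(s["opening"],1),"gf",round(s["grasp_force"],1),"j",np.round(s["joints"],2))
E
python3 -c "
from h import *
st();units((140,-560,640))"
```

```text
t 0.85 p [ 167.5 -603.2  519.8] yang -74.5 tilt [ 0.002 -0.008] F [-0.5 -0.5  0.1] T [0.02 0.05 0.01] op 34.0 gf 0.0 j [-1.3   0.22  1.17  0.    1.74 -0.  ]
(140, -560, 640) [-0.05  -0.16  -0.402] [0. 0. 0.]
```

Request:
{"api": "carry_out", "payload": {
  "targets": "0 -0.08 -0.2 0 0 0 0.28;0 -0.16 -0.4 0 0 0 0.28;0 -0.16 -0.43 0 0 0 0.28;0.15 -0.27 -0.43 0 0 0 0.28;0.3 -0.38 -0.43 0 0 0 0.28;0.45 -0.49 -0.43 0 0 0 0.28;0.6 -0.6 -0.43 0 0 0 0.28;0.75 -0.7 -0.43 0 0 0 0.28;0.75 -0.7 -0.43 0 0 0 0.28"
}}

```text
time: 1.98
tool_pos: [329.8, -337.6, 641.7]
orientation: [-3.139, 0.001, 0.276]
wrist_force: [0.3, -0.4, 0.1]
opening: 25.6
grasp_force: 0.0
```

```bash
python3 -c "
from h import *
st();units((500,-70,640,-47),(480,-100,640,-47),(520,21,400,-47))"
```

```text
t 1.98 p [ 329.8 -337.6  641.7] yang -74.2 tilt [-0.001  0.002] F [ 0.3 -0.4  0.1] T [-0.01 -0.01 -0.01] op 25.6 gf 0.0 j [-0.8  -0.01  1.18  0.    1.97  0.49]
(500, -70, 640, -47) [ 0.789 -0.704  0.007] [-0.005  0.    -0.95 ]
(480, -100, 640, -47) [ 0.697 -0.626  0.007] [-0.005  0.    -0.95 ]
(520, 21, 400, -47) [ 0.936 -0.976  0.808] [-0.005  0.    -0.95 ]
```

Request:
{"api": "carry_out", "payload": {
  "targets": "0.16 -0.14 0 0 0 -0.3 0.28;0.32 -0.28 0 0 0 -0.6 0.28;0.48 -0.42 0 0 0 -0.9 0.28;0.64 -0.56 0 0 0 -0.95 0.28;0.79 -0.7 0 0 0 -0.95 0.28;0.86 -0.82 0.15 0 0 -0.95 0.28;0.93 -0.9 0.3 0 0 -0.95 0.28;0.95 -0.98 0.47 0 0 -0.95 0.28;0.95 -0.98 0.65 0 0 -0.95 0.28;0.95 -0.98 0.82 0 0 -0.95 0.28"
}}

```text
time: 3.22
tool_pos: [523.1, 19.1, 393.8]
orientation: [-3.14, 0.002, 0.746]
wrist_force: [0.4, 0.0, 0.8]
opening: 25.7
grasp_force: 0.0
```

```bash
python3 -c "
from h import *
st();units((533,21,140,-47),(533,21,100,-47))"
```

```text
t 3.23 p [523.1  19.1 393.8] yang -47.3 tilt [-0.003 -0.001] F [0.4 0.  0.8] T [-0.05 -0.05 -0.02] op 25.7 gf 0.0 j [ 0.03  0.07  1.6  -0.    1.47  0.86]
(533, 21, 140, -47) [0.031 0.019 0.846] [-0.003  0.005 -0.009]
(533, 21, 100, -47) [0.031 0.019 0.979] [-0.003  0.005 -0.009]
```

Request:
{"api": "carry_out", "payload": {
  "targets": "0.03 0.02 0.2 0 0 0 0.36;0.03 0.02 0.4 0 0 0 0.36;0.03 0.02 0.6 0 0 0 0.36;0.03 0.02 0.8 0 0 0 0.36;0.03 0.02 0.86 0 0 0 0.36;0.03 0.02 0.96 0 0 0 0.36;0.03 0.02 0.96 0 0 0 0.36"
}}

```text
time: 4.1
tool_pos: [531.6, 20.4, 106.4]
orientation: [-3.138, 0.005, 0.745]
wrist_force: [-0.4, -0.5, 0.7]
opening: 33.1
grasp_force: 0.0
```

```bash
python3 -c "
from h import *
st()
a=get('top');b=get('side')
c=lambda im,x,y,w,h,s: cv2.resize(im['color'][y:y+h,x:x+w,::-1],None,fx=s,fy=s,interpolation=cv2.INTER_CUBIC)
cv2.imwrite('pics/app.png',np.hstack([c(a,205,160,100,75,4),c(b,220,220,133,100,3)[:300]]))
units((533,21,45,-47))"
```

```text
t 4.1 p [531.6  20.4 106.4] yang -47.3 tilt [-0.007 -0.001] F [-0.4 -0.5  0.7] T [-0.   -0.01 -0.01] op 33.1 gf 0.0 j [ 0.04  0.35  1.92 -0.    0.88  0.86]
(533, 21, 45, -47) [-0.002 -0.002  0.214] [-0.002  0.002 -0.01 ]
```

View pics/app.png

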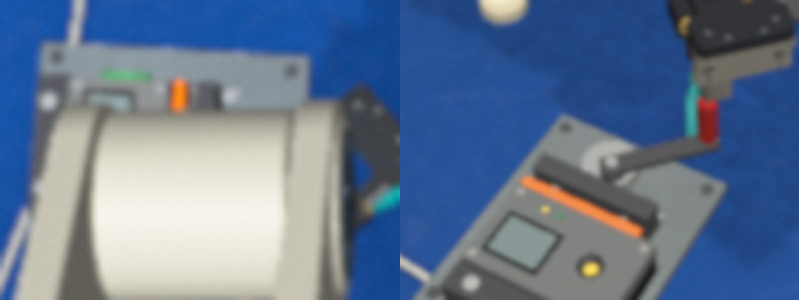

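The side crop shows the fingers straddling the red knob at (708,120). The top view is blocked by the arm, so I'll track with the side camera.

Request:
{"api": "carry_out", "payload": {
  "targets": "0 0 0.1 0 0 0 0.36;0 0 0.2 0 0 0 0.36;0 0 0.2 0 0 0 0.36;0 0 0.2 0 0 0 0.24;0 0 0.2 0 0 0 0.24"
}}

```text
time: 4.82
tool_pos: [535.6, 21.5, 51.1]
orientation: [3.14, -0.002, 0.746]
wrist_force: [-0.5, -0.1, 1.1]
opening: 21.9
grasp_force: 0.0
```

```bash
cat >> h.py <<'E'
import pickle
PIV=np.array([588.5,73.5]); YAW=-0.027
u=lambda t:np.array([np.cos(t),np.sin(t)])
def lever(th,z=46):
    """tool wp at lever angle th"""
    d=np.radians(-90)+YAW-1.05+th
    p=PIV+75*u(d); return (*np.round(p,1),z,round(np.degrees(d)+90,1))
def theta(p):
    d=np.arctan2(p[1]-PIV[1],p[0]-PIV[0]); return d-(np.radians(-90)+YAW-1.05)
def cen(im,box,hue,w=60):
    """saturation-weighted centroid"""
    x0,y0,x1,y1=box; hsv=cv2.cvtColor(im["color"][y0:y1,x0:x1],cv2.COLOR_RGB2HSV).astype(float)
    m=(abs(hsv[...,0]-hue)<9)*np.clip(hsv[...,1]-90,0,None)
    yy,xx=np.mgrid[y0:y1,x0:x1]; return np.array([(m*xx).sum(),(m*yy).sum()])/m.sum(),m.sum()
def track(n=1):
    q=[]
    for _ in range(n):
        b=get("side"); bt,mb=cen(b,(270,300,305,325),26); od,mo=cen(b,(250,270,310,310),10)
        q.append([*ray(b,*bt,37)[:2],*ray(b,*od,39)[:2],mb,mo])
    print("btn,pad,areas",np.round(np.mean(q,0),2)); return b
E
python3 -c "
from h import *
st()
b=track(2)
print(theta(robot.sense()['tool_pos']))
b0=pickle.load(open('im0.pkl','rb'))[1]
for im in(b0,b): print(cen(im,(270,300,305,325),26),cen(im,(250,270,310,310),10))
units(lever(.3),lever(.5),lever(.7))"
```

```text
t 4.83 p [535.6  21.5  51.1] yang -47.3 tilt [0.002 0.   ] F [-0.5 -0.1  1.1] T [-0.05 -0.   -0.04] op 21.9 gf 0.0 j [0.04 0.43 1.95 0.   0.76 0.86]
btn,pad,areas [  554.08   159.87   584.3    118.02  1261.   13513.  ]
0.27879120970670623
(array([283.16032389, 309.37732794]), np.float64(1235.0)) (array([280.95277548, 288.33991112]), np.float64(13277.0))
(array([283.16811365, 309.36700868]), np.float64(1267.0)) (array([280.92814327, 288.33515874]), np.float64(13513.0))
(np.float64(535.9), np.float64(20.0), 46, np.float64(-44.5)) [-0.002  0.005  0.016] [ 0.002 -0.003 -0.097]
(np.float64(547.6), np.float64(10.6), 46, np.float64(-33.1)) [0.005 0.055 0.016] [ 0.003 -0.002 -0.494]
(np.float64(560.9), np.float64(3.8), 46, np.float64(-21.6)) [0.023 0.102 0.016] [ 0.003 -0.002 -0.896]
```

Request:
{"api": "carry_out", "payload": {
  "targets": "0 0.025 0.015 0 0 -0.25 0.24;0.005 0.055 0.015 0 0 -0.5 0.24;0.013 0.08 0.015 0 0 -0.7 0.24;0.023 0.1 0.015 0 0 -0.9 0.24;0.023 0.1 0.015 0 0 -0.9 0.24"
}}

```text
time: 5.55
tool_pos: [560.1, 4.1, 45.4]
orientation: [3.141, -0.0, 1.195]
wrist_force: [-0.4, -1.0, -0.4]
opening: 22.3
grasp_force: 0.1
```

```bash
python3 -c "
from h import *
st();b=track(2)
print(theta(robot.sense()['tool_pos']),cen(b,(300,225,420,300),178)[0])
units(lever(.8),lever(.9),lever(1.),lever(1.1))"
```

```text
t 5.55 p [560.1   4.1  45.4] yang -21.5 tilt [ 0. -0.] F [-0.4 -1.  -0.4] T [-0.01  0.01  0.  ] op 22.3 gf 0.1 j [ 0.    0.47  1.9  -0.    0.77  0.38]
btn,pad,areas [ 554.27  160.39  584.48  119.52 1195.5  9889.5 ]
0.6884928681267679 [313.51739788 252.98335855]
(np.float64(568.0), np.float64(1.4), 46, np.float64(-15.9)) [ 0.001  0.028 -0.002] [ 0.002 -0.    -0.199]
(np.float64(575.3), np.float64(-0.3), 46, np.float64(-10.1)) [ 0.005  0.053 -0.002] [ 0.002 -0.    -0.402]
(np.float64(582.7), np.float64(-1.3), 46, np.float64(-4.4)) [ 0.011  0.077 -0.002] [ 0.002 -0.    -0.601]
(np.float64(590.2), np.float64(-1.5), 46, np.float64(1.3)) [ 0.019  0.1   -0.002] [ 0.002 -0.    -0.8  ]
```

Request:
{"api": "carry_out", "payload": {
  "targets": "0 0.015 0 0 0 -0.1 0.24;0 0.03 0 0 0 -0.2 0.24;0.005 0.053 0 0 0 -0.4 0.24;0.005 0.053 0 0 0 -0.4 0.24"
}}

```text
time: 6.15
tool_pos: [575.3, -0.2, 45.2]
orientation: [3.141, -0.0, 1.394]
wrist_force: [-0.2, 0.6, 0.5]
opening: 22.0
grasp_force: 0.2
```

```bash
python3 -c "
from h import *
st();b=track(2)
print(theta(robot.sense()['tool_pos']))
units(lever(1.),lever(1.1),lever(1.2))"
```

```text
t 6.15 p [ 5.753e+02 -2.000e-01  4.520e+01] yang -10.1 tilt [ 0. -0.] F [-0.2  0.6  0.5] T [-0.06 -0.02 -0.02] op 22.0 gf 0.2 j [-0.    0.49  1.87 -0.    0.79  0.17]
btn,pad,areas [  554.39   161.44   584.33   120.48  1286.5  10043.5 ]
0.8994573516691045
(np.float64(582.7), np.float64(-1.3), 46, np.float64(-4.4)) [ 0.001  0.025 -0.003] [ 0.001 -0.    -0.202]
(np.float64(590.2), np.float64(-1.5), 46, np.float64(1.3)) [ 0.005  0.05  -0.003] [ 0.001  0.    -0.401]
(np.float64(597.7), np.float64(-0.9), 46, np.float64(7.0)) [ 0.011  0.074 -0.003] [ 0.001  0.    -0.6  ]
```

Request:
{"api": "carry_out", "payload": {
  "targets": "0 0.012 0 0 0 -0.1 0.24;0 0.025 0 0 0 -0.2 0.24;0 0.025 0 0 0 -0.2 0.24"
}}

```text
time: 6.62
tool_pos: [582.2, -1.3, 45.0]
orientation: [-3.141, -0.0, 1.494]
wrist_force: [-2.2, 1.7, 0.5]
opening: 21.9
grasp_force: 0.9
```

```bash
python3 -c "
from h import *
st();b=track(3)
print(theta(robot.sense()['tool_pos']))
units(lever(1.1),lever(1.2),lever(1.3))"
```

```text
t 6.62 p [582.2  -1.3  45. ] yang -4.4 tilt [-0.  0.] F [-2.2  1.7  0.5] T [0.24 0.19 0.01] op 21.9 gf 0.9 j [-0.01  0.5   1.85  0.    0.79  0.07]
btn,pad,areas [  554.39   161.45   584.14   120.45  1284.67 10224.  ]
0.9934829404967491
(np.float64(590.2), np.float64(-1.5), 46, np.float64(1.3)) [ 0.002  0.027 -0.003] [-0.001 -0.    -0.199]
(np.float64(597.7), np.float64(-0.9), 46, np.float64(7.0)) [ 0.006  0.051 -0.003] [-0.001 -0.    -0.398]
(np.float64(605.1), np.float64(0.4), 46, np.float64(12.8)) [ 0.012  0.076 -0.003] [-0.001 -0.    -0.6  ]
```

Request:
{"api": "carry_out", "payload": {
  "targets": "0 0.014 0 0 0 -0.1 0.24;0.002 0.027 0 0 0 -0.2 0.24;0.002 0.027 0 0 0 -0.2 0.24"
}}

```text
time: 7.15
tool_pos: [590.5, -1.6, 45.0]
orientation: [-3.141, 0.0, 1.595]
wrist_force: [-2.4, 0.0, 0.1]
opening: 22.0
grasp_force: 1.0
```

```bash
python3 -c "
from h import *
st();b=track(3)
print(theta(robot.sense()['tool_pos']))
b0=pickle.load(open('im0.pkl','rb'))[1]
c=lambda im,x,y,w,h,s: cv2.resize(im['color'][y:y+h,x:x+w,::-1],None,fx=s,fy=s,interpolation=cv2.INTER_CUBIC)
cv2.imwrite('pics/cl1.png',np.hstack([c(b0,225,225,100,120,4),c(b,225,225,100,120,4)]))
units(lever(1.2),lever(1.3))"
```

```text
t 7.15 p [590.5  -1.6  45. ] yang 1.4 tilt [-0. -0.] F [-2.4  0.   0.1] T [0.05 0.24 0.  ] op 22.0 gf 1.0 j [-0.01  0.51  1.83 -0.    0.8  -0.03]
btn,pad,areas [  554.38   161.45   584.26   120.43  1285.33 10361.33]
1.1039384115078692
(np.float64(597.7), np.float64(-0.9), 46, np.float64(7.0)) [ 0.002  0.024 -0.003] [-0.     0.    -0.197]
(np.float64(605.1), np.float64(0.4), 46, np.float64(12.8)) [ 0.006  0.049 -0.003] [-0.   0.  -0.4]
```

View pics/cl1.png

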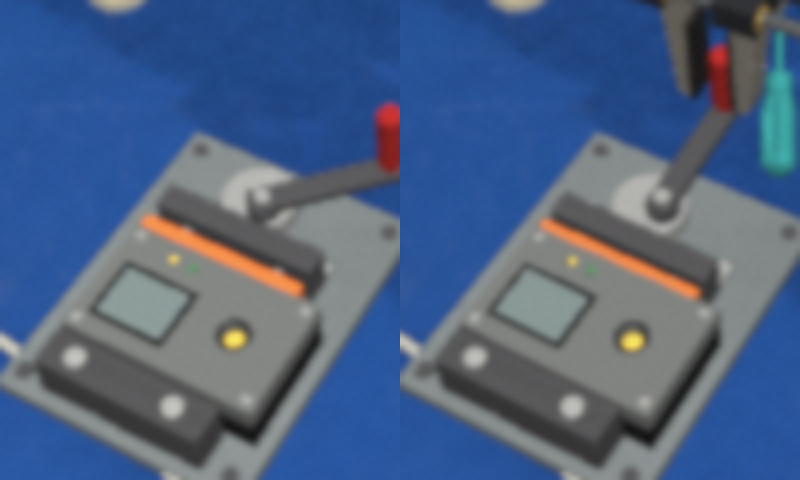

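The crops show the lever turned, with the module against the stop. The button at (632,340) hasn't moved over the last two steps. I estimate about 2.4 mm of pad squeeze, so I'll add a touch, open and rise.

Request:
{"api": "carry_out", "payload": {
  "targets": "0 0.01 0 0 0 -0.06 0.24;0 0.01 0 0 0 -0.06 0.24;0 0.01 0 0 0 -0.06 0.4;0 0.01 0 0 0 -0.06 0.4;0 0.01 -0.15 0 0 -0.06 0.4;0 0.01 -0.35 0 0 -0.06 0.4;0 0.01 -0.55 0 0 -0.06 0.4;0 0.01 -0.75 0 0 -0.06 0.4"
}}

```text
time: 8.3
tool_pos: [593.9, -1.5, 272.5]
orientation: [3.14, 0.0, 1.626]
wrist_force: [0.8, -0.9, 0.3]
opening: 37.0
grasp_force: 0.0
```

```bash
python3 -c "
from h import *
st();b=track(3)
k=cen(b,(290,220,345,262),178); print(k)
p=ray(b,*k[0],63);print(p,theta(p))
b0=pickle.load(open('im0.pkl','rb'))[1]
k=cen(b0,(300,225,345,280),178); print(k);p=ray(b0,*k[0],63);print(p,theta(p))
units((545,-194,290,-30),(539,-194,270,-8))"
```

```text
t 8.3 p [593.9  -1.5 272.5] yang 3.1 tilt [ 0.001 -0.   ] F [ 0.8 -0.9  0.3] T [-0.05 -0.12  0.02] op 37.0 gf 0.0 j [-0.01  0.25  1.64 -0.    1.25 -0.06]
btn,pad,areas [  554.39   161.43   584.26   120.42  1261.   10288.33]
(array([303.885585  , 241.85229476]), np.float64(3094.0))
[592.78948818  -3.55621568  63.        ] 1.1326096038367623
(array([322.15026076, 257.16460235]), np.float64(3068.0))
[534.01526264  19.19399915  63.        ] 0.2899588994426323
(545, -194, 290, -30) [-0.631 -0.205 -0.054] [ 0.016 -0.004  1.157]
(539, -194, 270, -8) [-0.63  -0.225  0.012] [ 0.016 -0.001  0.389]
```

Request:
{"api": "carry_out", "payload": {
  "targets": "-0.16 -0.05 0 0 0 0.3 0.45;-0.32 -0.1 0 0 0 0.6 0.45;-0.48 -0.15 0 0 0 0.9 0.45;-0.63 -0.22 0 0 0 1 0.45;-0.63 -0.22 0 0 0 1 0.45"
}}

```text
time: 9.07
tool_pos: [536.5, -196.2, 268.4]
orientation: [-3.14, 0.001, 1.122]
wrist_force: [-0.1, -0.7, -0.3]
opening: 41.6
grasp_force: 0.0
```

```bash
python3 -c "
from h import *
from scipy.optimize import least_squares
st()
a,b=pickle.load(open('im0.pkl','rb'))
np.set_printoptions(precision=0,suppress=True)
T=lambda p,q:least_squares(lambda X:np.r_[proj(a,X)-np.array(p)/1.25,proj(b,X)-np.array(q)/1.25],[540,-200,150])
for p,q in [((436,226),(399,210)),((505,270),(464,183)),((459,340),(517,226)),((434,320),(490,235)),((455.5,271.5),(449,206))]:
  r=T(p,q);print(r.x,r.cost)
units((538.7,-194,230,-50),(538.7,-194,131,-50))"
```

```text
t 9.07 p [ 536.5 -196.2  268.4] yang -25.7 tilt [-0.002  0.   ] F [-0.1 -0.7 -0.3] T [-0.08 -0.07 -0.01] op 41.6 gf 0.0 j [-0.35  0.22  1.69 -0.    1.23  0.1 ]
[ 628. -156.  162.] 0.032587090305169604
[ 545. -293.  166.] 0.07087380301783401
[ 406. -205.  163.] 0.03314016993006376
[ 443. -156.  165.] 0.047604800613153794
[ 539. -195.  174.] 0.010884291806251193
(538.7, -194, 230, -50) [0. 0. 0.] [-0.  0.  1.]
(538.7, -194, 131, -50) [0. 0. 0.] [-0.  0.  1.]
```

Request:
{"api": "carry_out", "payload": {
  "targets": "0.008 0.005 0.1 0 0 0.3 0.45;0.008 0.005 0.2 0 0 0.6 0.45;0.008 0.005 0.3 0 0 0.85 0.45;0.008 0.005 0.4 0 0 0.85 0.45;0.008 0.005 0.458 0 0 0.85 0.45;0.008 0.005 0.458 0 0 0.85 0.45"
}}

```text
time: 9.82
tool_pos: [539.9, -191.4, 131.2]
orientation: [-3.139, 0.001, 0.702]
wrist_force: [-0.6, -0.3, 0.5]
opening: 41.3
grasp_force: 0.0
```

```bash
python3 -c "
from h import *
st()
b=get('side');a=get('top')
c=lambda im,x,y,w,h,s: cv2.resize(im['color'][y:y+h,x:x+w,::-1],None,fx=s,fy=s,interpolation=cv2.INTER_CUBIC)
cv2.imwrite('pics/gr.png',np.hstack([c(b,310,120,100,120,4),c(a,320,160,100,120,4)]))"
```

```text
t 9.82 p [ 539.9 -191.4  131.2] yang -49.8 tilt [-0.003  0.001] F [-0.6 -0.3  0.5] T [ 0.03 -0.03 -0.09] op 41.3 gf 0.0 j [-0.34  0.37  1.82  0.    0.96  0.53]
```

View pics/gr.png

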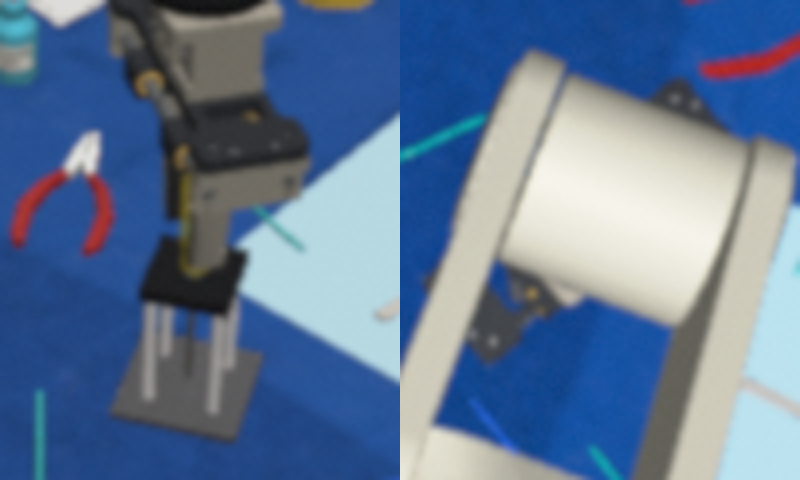

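The handle sits between the fingers, and the lower finger hides it at (205,230). I'll trim the offset, close and lift.

Request:
{"api": "carry_out", "payload": {
  "targets": "-0.009 0.006 0 0 0 0 0.45;-0.009 0.006 0 0 0 0 0;-0.009 0.006 0 0 0 0 0;-0.009 0.006 0 0 0 0 0;-0.009 0.006 0 0 0 0 0;-0.009 0.006 0 0 0 0 0"
}}

```text
time: 10.68
tool_pos: [539.9, -195.5, 133.0]
orientation: [3.141, -0.0, 0.701]
wrist_force: [0.4, -1.2, 5.9]
opening: 20.0
grasp_force: 30.0
```

```bash
python3 -c "
from h import *
st()"
```

```text
t 10.68 p [ 539.9 -195.5  133. ] yang -49.8 tilt [ 0. -0.] F [ 0.4 -1.2  5.9] T [-0.03  0.18 -0.02] op 20.0 gf 30.0 j [-0.35  0.37  1.82 -0.    0.96  0.52]
```

Request:
{"api": "carry_out", "payload": {
  "targets": "0 0 -0.05 0 0 0 0;0 0 -0.15 0 0 0 0;0 0 -0.3 0 0 0 0;0 0 -0.45 0 0 0 0;0 0 -0.57 0 0 0 0;0 0 -0.57 0 0 0 0"
}}

```text
time: 11.42
tool_pos: [541.2, -195.9, 307.5]
orientation: [3.136, -0.003, 0.701]
wrist_force: [0.7, -0.1, -1.1]
opening: 20.4
grasp_force: 30.0
```

```bash
python3 -c "
from h import *
st()
b=get('side');save(b,'lift.png',(300,60,440,200),4)
T=robot.sense()['tool_pos'];print(proj(b,T-[0,0,123]),proj(b,T))
units((555,50,300,-50),(555,161.5,260,-50))"
```

```text
t 11.43 p [ 541.2 -195.9  307.5] yang -49.8 tilt [ 0.006 -0.002] F [ 0.7 -0.1 -1.1] T [ 0.01  0.   -0.03] op 20.4 gf 30.0 j [-0.35  0.2   1.64  0.    1.3   0.52]
[359.1519847  161.80054651] [361.81205992 116.40991014]
(555, 50, 300, -50) [ 0.566 -0.594  0.017] [ 0.005 -0.003  0.005]
(555, 161.5, 260, -50) [ 0.805 -0.878  0.15 ] [ 0.005 -0.003  0.005]
```

View pics/lift.png

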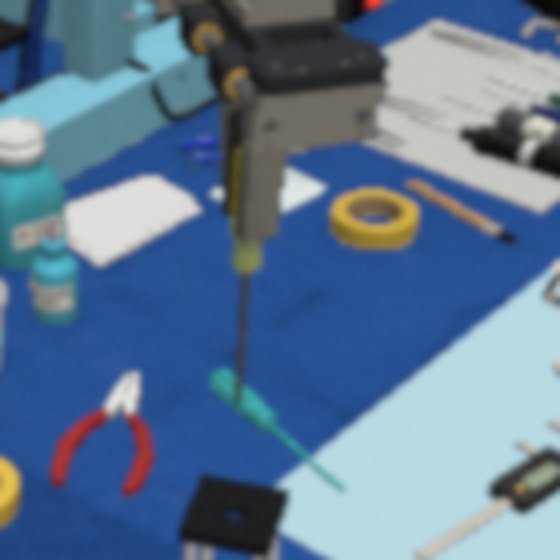

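The picture shows the driver hanging straight in the fingers, tip at about (238,400) in the crop, matching the predicted axis. The look-alikes, which had stood free on their blades, now lie flat. They were already down in the earlier approach picture, before the arm was near them.

Request:
{"api": "carry_out", "payload": {
  "targets": "0.12 -0.13 0 0 0 0 0;0.24 -0.26 0 0 0 0 0;0.36 -0.39 0 0 0 0 0;0.48 -0.52 0 0 0 0 0;0.6 -0.65 0 0 0 0 0;0.7 -0.77 0.05 0 0 0 0;0.8 -0.87 0.1 0 0 0 0;0.805 -0.878 0.15 0 0 0 0;0.805 -0.878 0.15 0 0 0 0;0.805 -0.878 0.15 0 0 0 0"
}}

```text
time: 12.72
tool_pos: [554.4, 160.5, 258.7]
orientation: [3.142, 0.001, 0.7]
wrist_force: [0.7, -0.4, -0.1]
opening: 20.6
grasp_force: 30.0
```

```bash
python3 -c "
from h import *
st();units((555.2,161.4,175,-50))"
```

```text
t 12.72 p [554.4 160.5 258.7] yang -49.9 tilt [-0. -0.] F [ 0.7 -0.4 -0.1] T [-0.02 -0.06 -0.04] op 20.6 gf 30.0 j [ 0.28  0.24  1.69 -0.    1.21  1.15]
(555.2, 161.4, 175, -50) [ 0.004 -0.001  0.279] [0.    0.001 0.003]
```

Go to a tip height about 10 mm above the module and check.

Request:
{"api": "carry_out", "payload": {
  "targets": "0.004 0 0.1 0 0 0 0;0.004 0 0.2 0 0 0 0;0.004 0 0.27 0 0 0 0;0.004 0 0.27 0 0 0 0"
}}

```text
time: 13.22
tool_pos: [554.8, 161.1, 177.0]
orientation: [-3.141, 0.002, 0.699]
wrist_force: [-0.4, -0.1, -0.2]
opening: 20.2
grasp_force: 30.0
```

```bash
python3 -c "
from h import *
st()
b=get('side');save(b,'btn.png',(250,240,330,320),7)
print(cen(b,(270,300,305,325),26))
T=robot.sense()['tool_pos'];print('tip',proj(b,T-[0,0,123]),'btn',proj(b,[555.2,161.4,37]))"
```

```text
t 13.22 p [554.8 161.1 177. ] yang -49.9 tilt [-0.002 -0.001] F [-0.4 -0.1 -0.2] T [-0.02 -0.05  0.03] op 20.2 gf 30.0 j [ 0.28  0.32  1.77 -0.    1.05  1.15]
(array([282.64230769, 309.90615385]), np.float64(1300.0))
tip [281.41821441 304.63129973] btn [282.31316136 309.74037243]
```

View pics/btn.png

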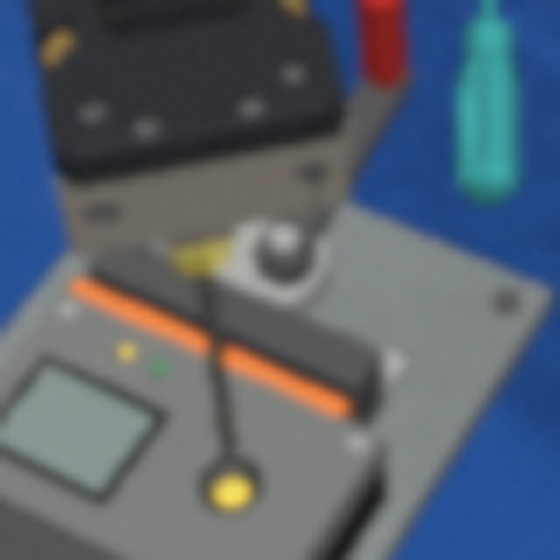

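```bash
python3 -c "
from h import *
b=pickle.load(open('im0.pkl','rb'))[1]
for z in (46,50,54): print(z,ray(b,283.0,307.1,z))
print(ray(b,282.64,309.9,37),ray(b,279,276.9,149),[proj(b,[554.8,161.1,z]) for z in (37,54,149)])"
```

```text
46 [553.47002661 160.18234409  46.        ]
50 [551.83271616 162.33411354  50.        ]
54 [550.19540572 164.48588299  54.        ]
[554.40027377 161.42828114  37.        ] [551.57315395 162.44779314 149.        ] [array([282.55465174, 309.70137194]), array([281.90205173, 304.94560114]), array([277.89843853, 275.76958738])]
```

The picture shows the tip at about (232,470), just above and slightly left of the button centre (231,491). The blade axis sits about 2.5 mm off, so I'll trim it and descend by force.

Request:
{"api": "carry_out", "payload": {
  "targets": "0.004 0.007 0 0 0 0 0;0.004 0.007 0.02 0 0 0 0;0.004 0.007 0.04 0 0 0 0;0.004 0.007 0.04 0 0 0 0"
}}

```text
time: 13.78
tool_pos: [557.2, 161.5, 165.1]
orientation: [-3.141, 0.001, 0.701]
wrist_force: [0.1, -1.1, -1.1]
opening: 20.3
grasp_force: 30.0
```

Request:
{"api": "carry_out", "payload": {
  "targets": "0 0 0.006 0 0 0 0;0 0 0.012 0 0 0 0;0 0 0.012 0 0 0 0"
}}

```text
time: 14.15
tool_pos: [557.5, 161.6, 161.9]
orientation: [-3.141, 0.0, 0.701]
wrist_force: [-0.2, -0.8, -0.2]
opening: 20.1
grasp_force: 30.0
```

Request:
{"api": "carry_out", "payload": {
  "targets": "0 0 0.007 0 0 0 0;0 0 0.007 0 0 0 0"
}}

```text
time: 14.4
tool_pos: [557.8, 161.6, 160.0]
orientation: [3.142, -0.0, 0.701]
wrist_force: [0.3, 0.6, 1.1]
opening: 20.4
grasp_force: 30.0
```

Request:
{"api": "carry_out", "payload": {
  "targets": "0 0 0.005 0 0 0 0;0 0 0.005 0 0 0 0"
}}

```text
time: 14.65
tool_pos: [557.8, 161.6, 158.6]
orientation: [3.141, -0.0, 0.701]
wrist_force: [0.6, 0.5, 1.7]
opening: 20.3
grasp_force: 30.0
```

Request:
{"api": "carry_out", "payload": {
  "targets": "0 0 0.005 0 0 0 0;0 0 0.005 0 0 0 0"
}}

```text
time: 14.9
tool_pos: [557.8, 161.6, 157.1]
orientation: [3.141, -0.0, 0.701]
wrist_force: [0.2, -0.4, 4.3]
opening: 20.6
grasp_force: 30.0
```

Request:
{"api": "carry_out", "payload": {
  "targets": "0 0 0.005 0 0 0 0;0 0 0.005 0 0 0 0"
}}

```text
time: 15.15
tool_pos: [557.9, 161.7, 155.8]
orientation: [3.141, -0.001, 0.701]
wrist_force: [0.3, -0.2, 5.1]
opening: 20.1
grasp_force: 30.0
```

Request:
{"api": "carry_out", "payload": {
  "targets": "0 0 0.004 0 0 0 0;0 0 0.004 0 0 0 0"
}}

```text
time: 15.4
tool_pos: [558.2, 161.7, 155.3]
orientation: [3.141, -0.001, 0.701]
wrist_force: [-1.4, -0.6, 12.4]
opening: 20.2
grasp_force: 30.0
```

Force jumped to 12 N, so the button has bottomed. Hold.

Request:
{"api": "carry_out", "payload": {
  "targets": "0 0 0 0 0 0 0;0 0 0 0 0 0 0;0 0 0 0 0 0 0;0 0 0 0 0 0 0;0 0 0 0 0 0 0;0 0 0 0 0 0 0;0 0 0 0 0 0 0;0 0 0 0 0 0 0;0 0 0 0 0 0 0;0 0 0 0 0 0 0"
}}

```text
time: 16.65
tool_pos: [558.3, 161.8, 155.4]
orientation: [3.141, -0.001, 0.701]
wrist_force: [-1.1, -0.2, 12.3]
opening: 20.3
grasp_force: 30.0
```

Request:
{"api": "carry_out", "payload": {
  "targets": "0 0 0 0 0 0 0;0 0 0 0 0 0 0;0 0 0 0 0 0 0;0 0 0 0 0 0 0;0 0 -0.05 0 0 0 0;0 0 -0.15 0 0 0 0;0 0 -0.3 0 0 0 0;0 0 -0.4 0 0 0 0;0 0 -0.47 0 0 0 0;0 0 -0.47 0 0 0 0"
}}

```text
time: 17.9
tool_pos: [558.3, 161.7, 296.9]
orientation: [3.14, -0.003, 0.701]
wrist_force: [0.2, 0.4, -0.3]
opening: 20.5
grasp_force: 30.0
```

```bash
python3 -c "
from h import *
st();track(2);units((541,-195.7,300,-49.8),(540,-195.6,300,-49.8))"
```

```text
t 17.9 p [558.3 161.7 296.9] yang -49.8 tilt [0.003 0.001] F [ 0.2  0.4 -0.3] T [-0.02 -0.05  0.03] op 20.5 gf 30.0 j [ 0.28  0.22  1.64 -0.    1.29  1.15]
btn,pad,areas [  554.39   161.44   584.26   120.43  1277.   10379.5 ]
(541, -195.7, 300, -49.8) [-0.809  0.875 -0.018] [-0.001  0.002 -0.002]
(540, -195.6, 300, -49.8) [-0.811  0.873 -0.018] [-0.001  0.002 -0.002]
```

Request:
{"api": "carry_out", "payload": {
  "targets": "-0.12 0.13 -0.018 0 0 0 0;-0.24 0.26 -0.018 0 0 0 0;-0.36 0.39 -0.018 0 0 0 0;-0.48 0.52 -0.018 0 0 0 0;-0.6 0.65 -0.018 0 0 0 0;-0.72 0.78 -0.018 0 0 0 0;-0.81 0.873 -0.018 0 0 0 0;-0.81 0.873 -0.018 0 0 0 0;-0.81 0.873 -0.018 0 0 0 0"
}}

```text
time: 19.12
tool_pos: [540.3, -194.7, 299.5]
orientation: [-3.14, 0.001, 0.7]
wrist_force: [0.6, -0.5, 0.2]
opening: 20.3
grasp_force: 30.0
```

```bash
python3 -c "
from h import *
st();units((539.9,-195.5,240,-49.8),(539.9,-195.5,134,-49.8))
b=get('side');save(b,'ret.png',(300,60,440,200),4)"
```

```text
t 19.12 p [ 540.3 -194.7  299.5] yang -49.9 tilt [-0.002  0.001] F [ 0.6 -0.5  0.2] T [-0.04 -0.02 -0.  ] op 20.3 gf 30.0 j [-0.35  0.2   1.64  0.    1.3   0.52]
(539.9, -195.5, 240, -49.8) [-0.003  0.002  0.198] [-0.004  0.001 -0.003]
(539.9, -195.5, 134, -49.8) [-0.002  0.002  0.552] [-0.004  0.001 -0.003]
```

View pics/ret.png

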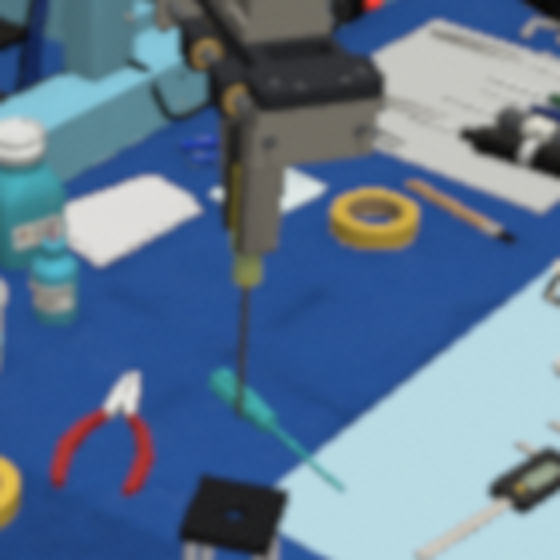

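The driver hangs as it did at the lift, so the grasp held. I'll lower it along the same line.

Request:
{"api": "carry_out", "payload": {
  "targets": "-0.002 0.002 0.1 0 0 0 0;-0.002 0.002 0.2 0 0 0 0;-0.002 0.002 0.25 0 0 0 0;-0.002 0.002 0.3 0 0 0 0;-0.002 0.002 0.3 0 0 0 0"
}}

```text
time: 19.8
tool_pos: [540.4, -195.7, 210.0]
orientation: [-3.14, 0.001, 0.701]
wrist_force: [-0.9, 0.9, 0.7]
opening: 20.2
grasp_force: 30.0
```

Request:
{"api": "carry_out", "payload": {
  "targets": "0 0 0.08 0 0 0 0;0 0 0.16 0 0 0 0;0 0 0.22 0 0 0 0;0 0 0.24 0 0 0 0;0 0 0.24 0 0 0 0"
}}

```text
time: 20.42
tool_pos: [540.9, -196.2, 138.9]
orientation: [3.142, -0.0, 0.701]
wrist_force: [0.6, 0.4, -0.5]
opening: 19.9
grasp_force: 30.0
```

Request:
{"api": "carry_out", "payload": {
  "targets": "0 0 0.01 0 0 0 0;0 0 0.015 0 0 0 0;0 0 0.015 0 0 0 0"
}}

```text
time: 20.8
tool_pos: [540.8, -196.2, 134.4]
orientation: [3.141, -0.0, 0.701]
wrist_force: [-0.6, -0.4, -0.4]
opening: 20.6
grasp_force: 30.0
```

Request:
{"api": "carry_out", "payload": {
  "targets": "0 0 0.005 0 0 0 0;0 0 0.005 0 0 0 0"
}}

```text
time: 21.05
tool_pos: [541.0, -196.3, 133.0]
orientation: [3.141, -0.0, 0.701]
wrist_force: [-1.0, -0.3, 3.4]
opening: 19.9
grasp_force: 30.0
```

Seated. Release and rise.

Request:
{"api": "carry_out", "payload": {
  "targets": "0 0 0 0 0 0 0.15;0 0 0 0 0 0 0.3;0 0 0 0 0 0 0.45;0 0 0 0 0 0 0.45;0 0 0 0 0 0 0.45;0 0 -0.1 0 0 0 0.45;0 0 -0.25 0 0 0 0.45;0 0 -0.45 0 0 0 0.45;0 0 -0.6 0 0 0 0.45"
}}

```text
time: 22.18
tool_pos: [541.0, -196.3, 315.3]
orientation: [3.14, -0.001, 0.701]
wrist_force: [0.7, 0.6, 0.1]
opening: 41.0
grasp_force: 0.0
```

Request:
{"api": "carry_out", "payload": {
  "targets": "0 0 0 0 0 0 0.45;0 0 0 0 0 0 0.45;0 0 0 0 0 0 0.45;0 0 0 0 0 0 0.45"
}}

```text
time: 22.68
tool_pos: [540.2, -196.0, 311.4]
orientation: [-3.14, 0.001, 0.701]
wrist_force: [0.2, -0.7, -0.7]
opening: 41.7
grasp_force: 0.0
```

```bash
python3 -c "
from h import *
st();b=track(2);k=cen(b,(290,220,345,262),178);print(theta(ray(b,*k[0],63)))
save(b,'fin.png',(200,120,440,300),3.2)"
```

```text
t 22.68 p [ 540.2 -196.   311.4] yang -49.8 tilt [-0.002  0.001] F [ 0.2 -0.7 -0.7] T [-0.08 -0.04  0.02] op 41.7 gf 0.0 j [-0.35  0.2   1.63  0.    1.32  0.52]
btn,pad,areas [  554.39   161.45   584.29   120.42  1278.5  10374.  ]
1.1344773572920726
```

View pics/fin.png

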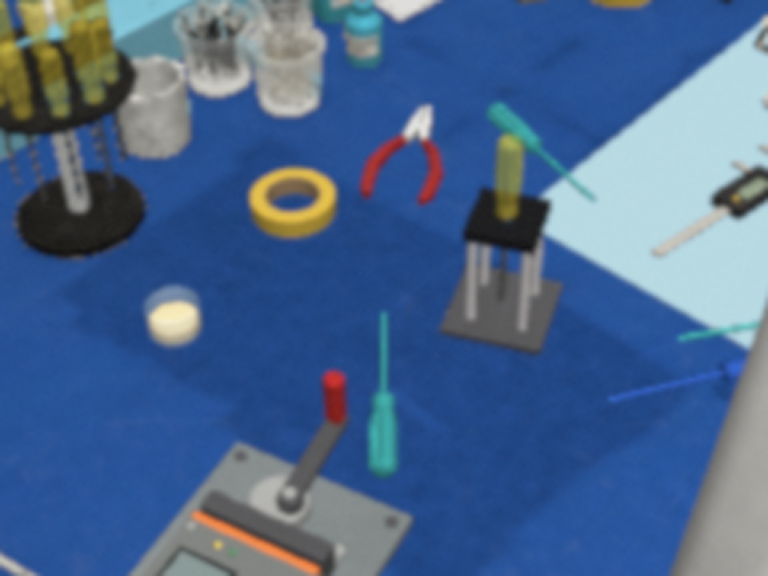

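The driver stands upright in its stand at (508,180), the module is still clamped and its position hasn't changed, and the jar, tape and pliers are in place. Handing in.

```bash
python3 -c "
from plant import robot
print(robot.finish_job())"
```

```text
the job is handed in; nothing more can be done
None
```

I handed the job in at 22.7 s: the module is clamped against the stop (about 2.5–3 mm of pad squeeze, estimated from lever travel), the reset button was held fully down for about 1.9 s at 12 N, and the yellow driver is back upright in its stand; the teal and blue look-alike drivers fell over early in the run, and I don't believe the arm touched them.

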